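# Lever open the waffle iron's lid for a look, then ease it shut

### The job

The hot waffle iron's heavy lid is raised by a dark wooden lever that rests in a saddle beside it. Press down the wide pad at the lever's long end with your fingertips until the front edge of the lid stands a good 3 cm open, keep it open for three seconds so the waffles can be looked at, then ease the lever back up so that the lid comes down shut without slamming, and move away. Do not lift the lever out of its saddle, do not touch the hot iron, its board or the saddle, and leave the other things on the table where they are.

Things in the scene. Friction and masses are not known exactly. Their poses are not given: they have to be found in the camera images.
- iron: Fixed unit: white board (12 mm thick, y -55 to 365 mm, x +-135) with a black waffle iron (y 90 to 330 mm, x +-120, 110 mm high) and a wooden two-cheek saddle (103 mm high, 56 x 44 mm) holding the lever's pin. Origin on the table straight below the pin; z up; +y points from pin to iron, the lever's long arm points along -y. Position and yaw vary.
- lid (a joint): Hinge of the heavy lid (about 3.5 kg, hinge line 335 mm from the pivot along the iron's +y): 0 = shut, grows as the lid opens (rad). 0.11 rad is about 30 mm of gap at the lip; lever fully down is about 0.15. Nothing but the lever holds it open: it falls shut when the lever is let go.
- lid_lip (a point): Underside of the outer edge of the lid's front tongue (80 mm wide, 14 mm thick), facing the saddle, 64 mm from the pin and 78 mm above the table when shut; the steel roller at the lever's nose rests under this tongue. Rises about 30 mm at 0.11 rad.
- lever: Loose dark wooden lever, bar 26 mm wide, 14 thick; origin on its pin, 85 mm above the table. With the lid shut its frame is level, axes as the iron's, while the bar slopes up by 0.258 rad from the nose (75 mm from the pin, +y) to the pad (250 mm, -y). Turns about x by some 0.5 rad until the pad's end meets the table. Pressing takes about 4 to 8 N at the pad.
- lever_pad (a point): Centre of the top face of the pad at the lever's long end: a flat wooden pad 44 mm wide (x) and 50 mm along the lever, 14 mm thick. About 155 mm above the table at rest; with the lid 30 mm open about 55 mm, fully down about 20 mm. It moves on an arc of 250 mm radius about the pin, so nearly straight down.
- lever_pivot (a point): Centre of the lever's pin, between the saddle's cheeks, 85 mm above the table; must stay in the saddle.
- saddle (a point): Fixed point of the saddle where the pin's centre lies, 85 mm above the table.
- ramekin: Bystander, loose: small white bowl, 72 mm across, 45 mm high, on one side of the lever's long arm; origin under its centre.
- jar: Bystander, loose: amber glass jar with a steel cap, 56 mm across, 75 mm high, on the other side of the lever's long arm; origin under its centre.
- spray: Bystander, loose: baking spray can, 52 mm across, 190 mm high, upright; origin under its centre.
- phone: Bystander, loose: black phone lying flat, 155 x 75 x 9 mm; origin under its centre.
- ladle: Bystander, loose: black-handled spoon 260 mm long, lying flat, right of the lever's pad; origin near its middle.
- cup: Bystander, loose: blue mug, 76 mm across, 85 mm high, beside the iron's board; origin under its centre.

How it is judged:
On the way:
1. the lid is held nearly 3 cm open (joint over 0.095 rad) by a robot finger pressing the lever, for 2.5 s without a break (value of joint lid above 0.095 rad and contact force between the fingers and lever above 0.2 N), for 2.5 s.
At the end, for the whole second after the job is handed in: The lid is shut again (joint under 0.012 rad), the lever rests still in its saddle (pin within 8 mm of its place) with its pad up (over 140 mm above the table) (value of joint lid below 0.012 rad and distance between lever_pivot and saddle below 0.008 m and height (world z) of lever_pad above 0.14 m and linear speed of lever below 0.02 m/s and angular speed of lever below 0.1 rad/s); the robot touches nothing.
It fails at once if the lid slams (falls faster than 0.9 rad/s, about 0.25 m/s at the lip) (velocity of joint lid below -0.9 rad/s).
It fails at once if the robot touches the iron, its lid, its board or the saddle (over 1 N) (contact force between any of the fingers, the arm and iron above 1 N).
It fails at once if the lever is lifted or dragged out of its saddle (pin over 15 mm from its place) (distance between lever_pivot and saddle above 0.015 m).
It fails at once if a bystander is moved by more than 20 mm (distance of any of ramekin, jar, spray, phone, ladle, cup from where it was at the start of the episode above 0.02 m).
It also fails if it takes over 50 s, if anything falls off the work surface, if the arm or the gripper's body presses on something with over 40 N, if the wrist force passes 120 N, or if a joint passes its speed limit or range.

### The arm

A 6-joint arm with a two-finger parallel gripper is mounted at the origin on the work surface. World frame = base frame: x ahead of the robot, y to its left, z up, the work surface at z = 0. Lengths are in m, angles in rad, forces in N, time in s.
With the tool pointing down it reaches from about 0.375 to 0.925 m from the base axis. Payload 5.7 kg.
Tool frame: the origin (TCP) lies on the mounting face of the last link; the fingertips stand tcp_to_tips ahead of it and the grasp point (between the pads) lies 155 mm ahead of it (tcp_to_tips is the distance from the TCP to the fingertips, in m); z points along the fingers, y is the line along which they close (so a half turn about z gives the same grasp; the last joint's range is limited). The gripper opens to 85 mm and grips with 20 to 120 N. Pads are 22 mm wide; open, the fingers measure 114 mm over their backs; the gripper's body (76 mm by 85 mm) begins 54 mm behind the grasp point. The pads swing forward as they close: fully open they stand 13 mm farther back than shut.
Start: joints at [1.049, 0.359, 1.51, -0, 1.272, -0.115], TCP at [0.237, 0.551, 0.405] pointing down, gripper open.
Joint ranges: [-2.97, 2.97], [-1.01, 2.36], [0.21, 2.38], [-0.96, 4.11], [0.2, 2.71], [-2.98, 2.98]. Speed limits (rad/s): [2.39, 2.39, 3.14, 3.14, 3.14, 3.14].

### API

Orientations are given as a unit quaternion [w, x, y, z].
In Python, from cell import * gives the robot as it stands. Calls block until the motion is done:
- move_pose(position, orientation): joint-space move of the TCP to a pose.
- line_to(position, ori=None, speed=0.15, force_limit=None): straight line of the TCP; ori=None keeps the orientation; speed is the mean speed in m/s. With force_limit (N) it stops when the force on the tool has changed by that much, and returns True; else False.
- set_joints(angles): joint-space move.
- move_gripper(opening): finger opening in m; the grip force is fixed at half the most; returns when the fingers have stopped.
- sleep(seconds).
- solve_ik(position, orientation): joint angles nearest the present ones, or None.
- capture(name): name is "side" or "top"; returns a dict with "pixels" (420x560x3 uint8, red, green, blue), "fx", "fy", "cx", "cy" (pixels), "extrinsics" (4x4, takes a point from camera to world coordinates). Camera axes: x right, y up, looking along -z (the intrinsics and any distortion apply to the point x, -y, -z); pixel columns grow to the right and rows downward; lengths in m; the calibration is good to about 2 mm. A picture is of the moment at which its call begins. There is no depth.
A pose or a line that the arm cannot do raises PlanningError and nothing moves.
- sign_off(): hands the job in; it is judged then, once.
Trained networks look in a picture, given as the dict that the camera call returned (one of the last four; its "shot" number tells which), for a name from the list of things; names that differ only in an ending like _2 or _b are one class to them, and where a whole thing is asked for, a point or a joint stands for the part that bears it (a point fixed in the world has none). Each returns a list of dicts, best first, with "confidence" (0 to 1); they miss things now and then, are a little off and sometimes report something else, mostly with a low value. They report only what shows in the picture. A call takes as long as a camera call.
- spot_in(picture, query): "at" ([x, y, z] in m, in the coordinates of the camera as it stood for that picture, good to about 4 mm: the middle of the surface that is visible of it).
- pinpoint(picture, query): "at" ([x, y, z] in m, in the coordinates of the camera as it stood for that picture, good to about 4 mm: a listed point, or the origin of a listed thing).
Readings, each from a call of its own:
- current_t(): time.
- current_joint_pos(): joint angles.
- current_dq(): joint speeds.
- current_joint_torque(): joint torques, N m.
- current_ee_pos(): TCP position.
- current_eef_rot(): TCP orientation.
- current_force(): force on the tool from outside, world axes, zero at the start.
- current_wrist_torque(): the same for the moment, N m.
- current_gripper_width(): finger opening in m.
- current_grip_force(): force on a finger pad.
Only numpy, scipy, OpenCV 4.12 (cv2) and the standard library are available. Lean on these libraries where they do the work, as an engineer would, in place of code of your own. Each camera call takes 0.05 s, during which the arm holds its last target. There are 200 camera calls.

## Working session

There is one attempt and no reset: what is moved stays moved. The work goes in short steps, each a Python script; the robot and the scene stay as the last script left them, time stands still between calls to the robot, and variables do not carry over. Pictures are saved under pics/ and viewed, at most 10 in all, crops included, and the job is handed in when it is done.

```bash
mkdir -p pics; cat > h.py <<'E'
from cell import *
import numpy as np, cv2
def w(p,at): return (np.array(p["extrinsics"])@np.append(at,1))[:3]
E
python3 - <<'E'
from h import *
for c in("top","side"):
    p=capture(c); cv2.imwrite(f"pics/{c}1.png",p["pixels"][:,:,::-1])
    for q in("lever_pad","lever_pivot","iron","lever","lid_lip","ramekin","jar","spray","phone","ladle","cup"):
        for d in pinpoint(p,q)[:2]: print(c,q,round(d["confidence"],2),w(p,d["at"]).round(3))
print(current_t(),current_eef_rot(),current_ee_pos(),tcp_to_tips if 'tcp_to_tips' in globals() else None, current_gripper_width())
E
```

```text
top lever_pad 0.86 [ 0.652 -0.222  0.156]
top lever_pivot 0.56 [0.553 0.006 0.089]
top iron 0.82 [0.553 0.002 0.003]
top lever 0.74 [0.559 0.009 0.086]
top lid_lip 0.63 [0.526 0.063 0.079]
top ramekin 0.89 [ 0.496 -0.154  0.002]
top jar 0.84 [ 0.71  -0.073 -0.003]
top spray 0.66 [ 0.415 -0.469  0.002]
top phone 0.6 [ 0.257 -0.347 -0.001]
top phone 0.53 [0.551 0.004 0.003]
top ladle 0.83 [ 0.705 -0.421 -0.001]
top cup 0.79 [ 0.736  0.056 -0.002]
top cup 0.62 [ 0.709 -0.075  0.002]
side lever_pad 0.82 [ 0.659 -0.222  0.156]
side lever_pivot 0.89 [ 0.561 -0.001  0.086]
side iron 0.97 [0.562 0.007 0.002]
side iron 0.4 [0.53  0.063 0.079]
side lever 0.71 [0.556 0.002 0.086]
side lid_lip 0.89 [0.532 0.062 0.078]
side ramekin 0.91 [ 0.496 -0.157  0.005]
side jar 0.56 [ 0.71  -0.076  0.001]
side phone 0.59 [ 0.263 -0.347  0.001]
side ladle 0.61 [ 0.711 -0.419 -0.002]
side cup 0.83 [ 0.744  0.053 -0.   ]
1.2 [-2.92764675e-05  2.02007749e-01  9.79383922e-01 -4.84936409e-05] [0.23739256 0.55102152 0.40466523] 0.1734 0.08534475920172706
```

View pics/top1.png

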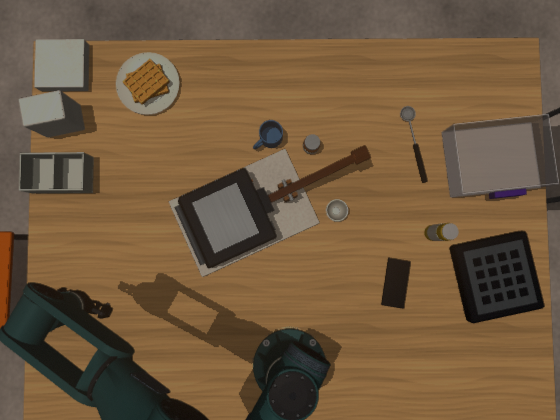

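View pics/side1.png

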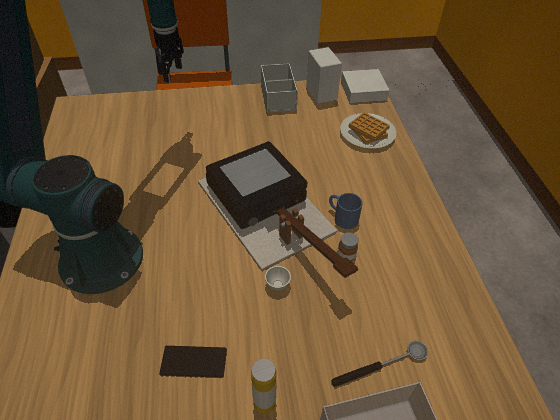

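The views agree: the pad is at about (362,155) in top and (345,268) in side, roughly (0.655, -0.222, 0.156) m, and the pivot is about (0.557, 0.003). The jar and ramekin flank the bar, clear of the pad. Next I close the gripper, move above the pad and touch down.

```bash
cat >> h.py <<'E'
from scipy.spatial.transform import Rotation as Ro
PV=np.array([.557,.003,.085]); PAD=np.array([.6555,-.222,.155])
u=(PAD-PV)[:2]; u/=np.linalg.norm(u)
def ori():
    best=None
    for s in(1,-1):
        y=s*np.array([-u[1],u[0],0]); z=np.array([0,0,-1.]); x=np.cross(y,z)
        q=Ro.from_matrix(np.c_[x,y,z]).as_quat()[[3,0,1,2]]
        j=solve_ik([*PAD[:2],.42],q)
        if j is not None and (best is None or abs(j[5])<best[0]): best=(abs(j[5]),q)
    return best[1]
def tip(zpad):  # xy of the pad centre at pad height
    return PV[:2]+u*np.sqrt(.25**2-(zpad-.085)**2)
E
python3 - <<'E'
from h import *
move_gripper(0.0)
q=ori(); np.save("q.npy",q); print(q,solve_ik([*PAD[:2],.42],q))
move_pose([*PAD[:2],.42],q)
xy=tip(.155); print(xy)
line_to([*xy,.37],speed=.1)
f0=np.array(current_force())
hit=line_to([*xy,.315],speed=.02,force_limit=1.5)
print(hit,current_ee_pos(),np.array(current_force())-f0,current_gripper_width(),current_t())
p=capture("side"); cv2.imwrite("pics/side2.png",cv2.resize(p["pixels"][140:340,220:480,::-1],None,fx=3,fy=3))
E
```

```text
[0.         0.54725113 0.83696846 0.        ] [-4.26269572e-01  4.80747880e-01  1.27255149e+00 -4.44089210e-16
  1.38829329e+00 -8.38913141e-01]
[ 0.65324778 -0.21685533]
True [ 0.65334446 -0.21700236  0.32816056] [ 0.02233576 -0.57113624  4.05424052] 0.00014466058285480637 7.5667
```

View pics/side2.png

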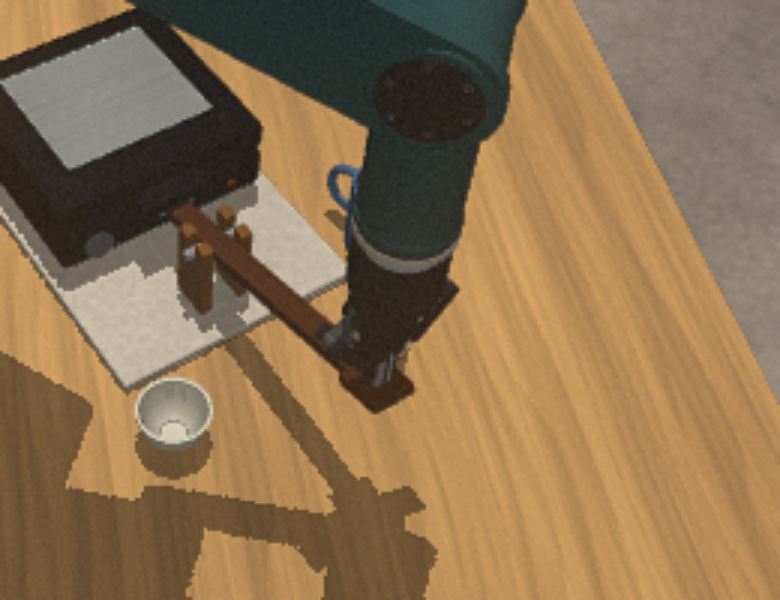

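Contact at TCP z 0.328 puts the tips 0.173 m ahead. The fingertips sit on the pad, at about (385,375) in the crop. Now I press along the arc.

```bash
python3 - <<'E'
from h import *
for z in np.linspace(.145,.045,6):
    line_to([*tip(z),z+.173],speed=.04); print(np.round(current_ee_pos(),4),np.round(current_force(),1),round(current_t(),2))
for c in("side","top"):
    p=capture(c)
    for q in("lid_lip","lever_pad","lever_pivot"):
        for d in pinpoint(p,q)[:1]: print(c,q,round(d["confidence"],2),w(p,d["at"]).round(3))
    if c=="side": cv2.imwrite("pics/side3.png",cv2.resize(p["pixels"][140:340,180:440,::-1],None,fx=3,fy=3))
E
```

```text
[ 0.6546 -0.2196  0.3184] [ 0.6 -1.2  5.8] 8.02
[ 0.6564 -0.2234  0.2987] [ 0.3 -0.3  5.6] 8.68
[ 0.6575 -0.2259  0.2789] [ 0.3 -1.6  6.6] 9.32
[ 0.6579 -0.2266  0.2589] [ 0.1 -2.8  6.2] 9.97
[ 0.6576 -0.2259  0.2389] [ 0.3 -2.2  5.5] 10.62
[ 0.6567 -0.2237  0.2189] [ 0.2 -2.5  5.4] 11.28
side lid_lip 0.59 [0.529 0.063 0.111]
side lever_pivot 0.97 [0.557 0.001 0.084]
top lid_lip 0.94 [0.524 0.064 0.11 ]
top lever_pad 0.56 [ 0.657 -0.229  0.044]
```

View pics/side3.png

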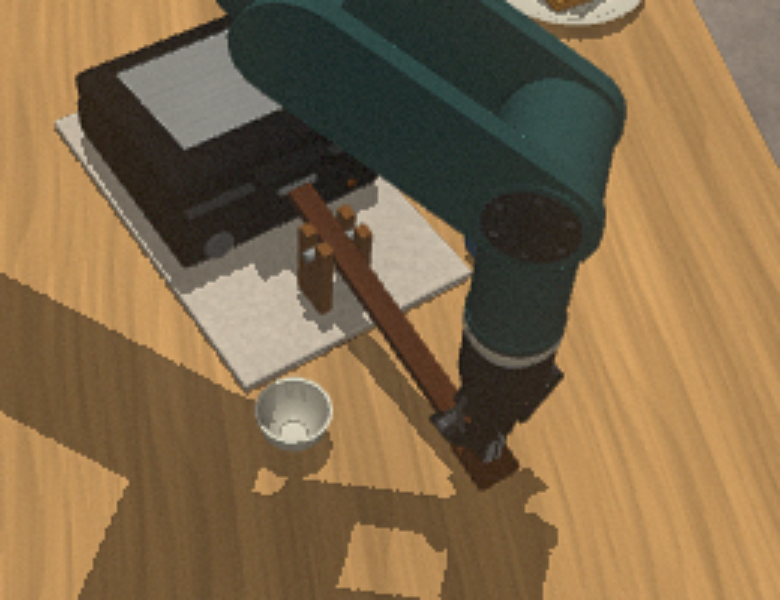

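The lip is up about 33 mm (≈0.12 rad), the pin is in its saddle, and the fingers are on the pad at (490,450). Hold, then ease back up.

```bash
python3 - <<'E'
from h import *
sleep(3.6); print(np.round(current_force(),1),current_t())
for z in np.linspace(.045,.145,6)[1:]:
    line_to([*tip(z),z+.173],speed=.035); print(np.round(current_force(),1),end=' ')
line_to([*tip(.155),.332],speed=.012); print(np.round(current_force(),1))
line_to([*tip(.155),.345],speed=.02)
line_to([*tip(.155),.43],speed=.1)
for c in("side","top"):
    p=capture(c); cv2.imwrite(f"pics/{c}4.png",p["pixels"][:,:,::-1])
    for q in("lid_lip","lever_pad","lever_pivot","ramekin","jar","cup"):
        for d in pinpoint(p,q)[:1]: print(c,q,round(d["confidence"],2),w(p,d["at"]).round(3))
print(current_t(),current_force())
E
```

```text
[ 0.7 -2.2  4.8] 15.275
[0.2 0.3 4.3] [-1.1  2.8  4.7] [-1.4  1.5  4.3] [-0.   3.2  4.9] [-1.6  4.5  3.9] [-0.1  0.4 -0.6]
side lid_lip 0.73 [0.531 0.063 0.078]
side lever_pad 0.92 [ 0.66  -0.22   0.156]
side lever_pivot 0.74 [0.556 0.002 0.085]
side ramekin 0.69 [ 0.497 -0.157  0.005]
side jar 0.7 [ 0.712 -0.078 -0.001]
side cup 0.46 [0.744 0.057 0.004]
top lid_lip 0.59 [0.528 0.063 0.076]
top lever_pad 0.77 [ 0.655 -0.221  0.155]
top lever_pivot 0.67 [0.55  0.007 0.086]
top ramekin 0.54 [ 0.498 -0.154 -0.001]
top jar 0.75 [ 0.709 -0.074  0.001]
top cup 0.75 [ 0.737  0.055 -0.004]
22.75 [ 0.2457258  -0.01404964  0.94070201]
```

View pics/side4.png

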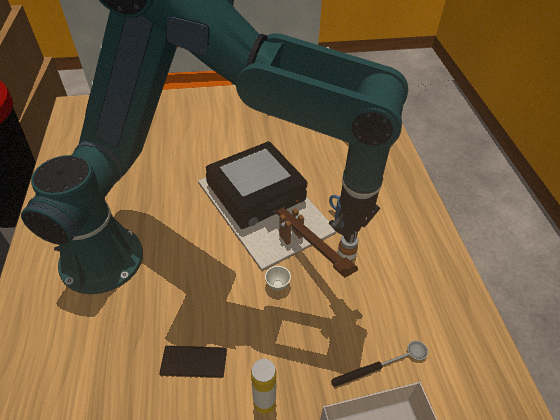

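The lid is shut, the lever is back at rest (pad at about (345,268), as before), the bystanders have not moved, and the gripper is clear above it.

```bash
python3 -c "
from cell import *
sleep(0.5); print(sign_off())"
```

```text
the job is handed in; nothing more can be done
None
```

The lid was held about 33 mm open for roughly 4 s, then eased shut; the lever is back at rest in its saddle, nearby items unmoved, gripper clear, and the job is handed in (no verdict was returned).

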